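# Mount a stabiliser's power board in the spring board holder

## Task

Mount the large power board, components up, in the spring-jawed board holder so that it can be worked on: tuck one short edge into the groove of a jaw, push that sprung jaw back, lower the other edge inside the opposite jaw and let the springs centre the board, level and held in both grooves, near the middle of the jaws' width. Let go of it, and leave the other things on the bench where they are.

Things in the scene. Friction and masses are not known exactly. Their poses are not given: they have to be found in the camera images.
- board: The power board: dark green rigid board, 150 mm (x) by 90 mm (y), 4 mm thick, about 0.18 kg, lying components up. Origin: centre of its underside, z up. Components up to 22 mm above the underside stand only where |x| is 40-62 mm and |y| 5-42 mm (and the heatsink); the last 13 mm at each short edge (x = -75, +75 mm) is bare. Either short edge may go into either jaw.
- heatsink (a point): Top centre of the finned aluminium heatsink at the middle of the power board, 30 mm above the board's underside; axes as the board. The heatsink is 30 mm along x, 44 mm along y, 26 mm tall on the board; the place to grip the board, from either pair of sides, fingertips a few mm above the board.
- holder: Board holder, fixed to the bench: grey steel base 340 x 120 mm, two steel rails along its x, end blocks 36 mm tall. Origin: centre of its underside, x along the rails, z up. On the rails is a pair of black jaws facing each other along x, 70 mm wide in y, centred on y = 0, each with a level groove towards the other. Mounted, the board's underside is 40-44 mm above this origin.
- rail_mid (a point): Midpoint between the rails, 22 mm above the holder's origin, axes as the holder. The jaw pair is clamped somewhere along the rails: the point midway between the relaxed jaws is up to 20 mm either way along x from here, fixed during a run, NOT in any reading: it must be seen or felt. Between the jaws nothing is higher than 21 mm above the bench, behind them nothing above 54 mm.
- jaw_a (a joint): How far the holder's +x jaw is pushed outwards (to +x), m: 0 relaxed, stop at 0.020. Spring: 3 N to start, plus 0.5 N per mm. Each jaw, heights above the bench: ledge top 40 mm carries the board's edge; lip above it, underside 48, top 54 mm, makes an 8 mm groove. Relaxed: groove floors 144 mm apart, lips' inner faces 134 mm (lip overhangs 5 mm), ledges' inner ends 116 mm.
- jaw_b (a joint): The same for the holder's -x jaw, pushed outwards to -x: 0 relaxed, stop at 0.020, same spring and shape. With the board mounted and centred both jaws read about 0.003. To bring the second edge down inside the opposite lip, the first jaw must be pushed back at least 11 mm.
- screwdriver: screwdriver, 190 mm long, lying. To be left alone.
- driver: white plastic lamp driver box, 90 x 34 x 24 mm, lying beside the power board; origin at the centre of its underside. To be left alone.
- ledplate: round aluminium lamp plate, 90 mm across, 8 mm thick. To be left alone.
- screwjar: jar of screws, 56 mm across, 70 mm tall. To be left alone.
- reel: white plastic ring-shaped reel, 110 mm across, 14 mm high. To be left alone.
- smallboard: small spare circuit board, 75 x 50 mm, up to 18 mm tall (not the one to mount). To be left alone.
- tub: grey open tub, 80 x 110 mm, 45 mm tall. To be left alone.
Things that resemble listed ones, but are neither listed nor needed, are in the scene too. Leave any purple or white look-alike of the board alone.

How it is judged (in metres and radians):
On the way:
1. one jaw is pushed well back (over 8 mm) (value of joint any of jaw_a, jaw_b above 0.008 m), for 0.1 s.
At the end, for the whole second after the job is handed in: The board is components up and level (within 0.06 rad), in both grooves (underside 37 to 47 mm above the holder's underside, both jaws pressed 1 to 5 mm), straight along the rails within 0.08 rad, within 15 mm of the middle of the jaws' width, at rest (value of joint jaw_a between 0.001 and 0.005 m and value of joint jaw_b between 0.001 and 0.005 m and angle between board's own z axis and vertical below 0.06 rad and z of board in the frame of holder between 0.037 and 0.047 m and y of board in the frame of holder between -0.015 and 0.015 m and angle between the x axis of board and the x axis of holder, either way round below 0.08 rad and linear speed of board below 0.01 m/s); the robot touches nothing.
It fails at once if another thing on the bench is moved by more than 30 mm (distance of any of screwdriver, driver, ledplate, screwjar, reel, smallboard, tub from where it was at the start of the episode above 0.03 m).
It also fails if it takes over 42 s, if anything falls off the work surface, if the arm or the gripper's body presses on something with over 40 N, if the wrist force passes 120 N, or if a joint passes its speed limit or range.

## Robot

A 7-joint arm with a two-finger parallel gripper is mounted at the origin on the work surface. World frame = base frame: x ahead of the robot, y to its left, z up, the work surface at z = 0. Lengths are in m, angles in degrees, forces in N, time in s.
With the tool pointing down it reaches from about 0.35 to 0.9 m from the base axis. Payload 8.1 kg.
Tool frame: the origin (TCP) lies midway between the tips of the shut fingers; the grasp point (between the pads) lies 19 mm behind it; z points along the fingers, y is the direction in which the jaws open and shut (so a half turn about z gives the same grasp; the last joint's range is limited). The gripper opens to 92 mm and grips with 3 to 60 N. Pads are 19 mm wide; open, the fingers measure 130 mm over their backs; the gripper's body (75 mm by 190 mm) begins 47 mm behind the grasp point.
Start: joints at [-79.504, 24.895, 1.432, 90.138, -0.665, 64.973, -4.303], TCP at [0.176, 0.6, 0.227] pointing down, gripper open.
Joint ranges: [-149.89, 149.89], [-25.12, 119.58], [-72.63, 75.52], [4.76, 147.25], [-75.54, 255.54], [6.69, 114.76], [-157.13, 157.13]. Speed limits (degrees/s): [127.2, 127.2, 172.46, 172.46, 180, 180, 180].

## Interface

Orientations are given as a 3x3 rotation matrix whose columns are the frame's x, y, z axes.
In Python, from station import read_state, optics, manip gives the robot as it stands.
- The arm moves only by the tool step_arm, never from a script. Its argument "commands" is a list of rows, each a list of 5 numbers: the shift along the tool's x, y, z in units of 40 mm (1.0 is 40 mm), then the turn about the tool's z in units of 6 degrees (1.0 is 6 degrees), then the gripper's target within -1 to 1 (shut at 1, half-way at 0, fully open at -1). A call has 1 to 10 rows; each row shifts and turns the commanded pose from where the row before left it, along the tool's axes as they then stand; what a row does not reach is not made up. A row lasts 1/8 s, in which the tool goes at most 62.5 mm and 10.7 degrees, less where a joint would pass 70% of its speed; a pose out of reach is approached as far as the arm can. A call is refused whole if a number of a shift passes 1 or a number of a turn 1, either way. A call with a gripper value outside its range is refused whole. The fingers move at their own pace and stop on an object; "force" is the grip in N (left out, the last holds). Time passes only in rows, so rows that do not move let the fingers close. It gives the time, the measured TCP pose, the force and the opening at its end, in the units of the state.
- read_state(): the state, without advancing time (a new reading comes with each control period).
- optics.snapshot(name): name is "side" or "top"; returns a dict with "color" (420x560x3 uint8, red, green, blue), "range_z" (420x560 float32, m along the optical axis (not along the pixel's ray), 0 where there is no reading), "camera_matrix" (3x3 intrinsics, pixels), "rvec" (rotation vector, rad) and "tvec" (3), from world to camera coordinates, as OpenCV has them. Camera axes: x right, y down, z forward; pixel columns grow to the right and rows downward; lengths in m; the calibration is good to about 2 mm. A picture is of the moment at which its call begins.
- manip.job_done(): hands the job in, once; it reports no verdict.
The state is a dict: "time_s": time; "joint_pos": joint angles; "qvel": joint speeds; "effort": joint torques, N m; "eef_pos": TCP position; "eef_rot": TCP orientation; "force": force on the tool from outside, world axes, zero at the start; "ft_torque": the same for the moment, N m; "finger_gap": opening from 0.0 (shut) to 1.0 (fully open).
Only numpy, scipy, OpenCV 4.12 (cv2) and the standard library are available. Lean on these libraries where they do the work, as an engineer would, in place of code of your own. Each camera call takes 0.05 s, during which the arm holds its last target. There are 200 camera calls.

## Working session

There is one attempt and no reset: what is moved stays moved. The work goes in short steps, Python scripts to look and compute and a tool call to move; the robot and the scene stay as the last step left them, time stands still between calls to the robot, and variables do not carry over. Pictures are saved under pics/ and viewed, about 8 in all and at most 12, crops included, and the job is handed in when it is done.

Besides the shell and the picture viewer there is one more tool, called after "Request:" in YAML: its name, and indented under it one key for each argument. step_arm: Moves the arm, as the interface text tells. Its arguments: {"type":"object","properties":{"commands":{"type":"array","items":{"type":"array","items":{"type":"number"}}},"force":{"type":"number"}},"required":["commands"]}

```bash
mkdir -p pics
cat > h.py <<'E'
import numpy as np, cv2
from station import read_state, optics, manip
def snap(n):
    s=optics.snapshot(n); R=cv2.Rodrigues(np.array(s["rvec"],float))[0]; t=np.array(s["tvec"],float).ravel(); K=np.array(s["camera_matrix"])
    return s,R,t,K
def cloud(s,R,t,K):
    z=s["range_z"]; v,u=np.mgrid[:z.shape[0],:z.shape[1]]
    c=np.stack([(u-K[0,2])/K[0,0]*z,(v-K[1,2])/K[1,1]*z,z],-1)
    return (c-t)@R
def save(img,f): cv2.imwrite("pics/"+f,cv2.cvtColor(img,cv2.COLOR_RGB2BGR))
E
python3 - <<'E'
from h import *
s=read_state(); print({k:np.round(v,3).tolist() for k,v in s.items()})
for n in("top","side"):
    a=snap(n); save(a[0]["color"],n+"0.png"); print(n,"cam at",-a[1].T@a[2],a[3].tolist(),a[1].round(2).tolist())
    np.save(n+"0.npy",cloud(*a))
E
```

```text
{'time_s': 0.0, 'joint_pos': [-79.504, 24.936, 1.432, 90.192, -0.665, 64.974, -4.305], 'qvel': [0.049, -0.026, -0.113, -0.019, 0.051, -0.041, -0.054], 'effort': [-0.001, -66.782, 0.985, -31.447, -0.061, 0.043, 0.0], 'eef_pos': [0.176, 0.599, 0.226], 'eef_rot': [[-0.959, 0.282, -0.0], [0.282, 0.959, -0.002], [-0.0, -0.002, -1.0]], 'force': [-0.091, -0.427, 0.649], 'ft_torque': [0.003, -0.033, 0.006], 'finger_gap': 1.0}
top cam at [0.3163718  0.09534619 1.18940937] [[480.49162706773814, 0.0, 278.13454492956754], [0.0, 480.49162706773814, 212.56737262708066], [0.0, 0.0, 1.0]] [[-0.02, -1.0, 0.01], [-0.98, 0.02, -0.17], [0.17, -0.01, -0.99]]
side cam at [-0.08465768 -0.99313583  0.80494177] [[543.1819007858172, 0.0, 280.77648756512156], [0.0, 543.1819007858172, 214.2097200876845], [0.0, 0.0, 1.0]] [[0.87, -0.49, 0.02], [-0.24, -0.46, -0.85], [0.42, 0.74, -0.52]]
```

View pics/top0.png

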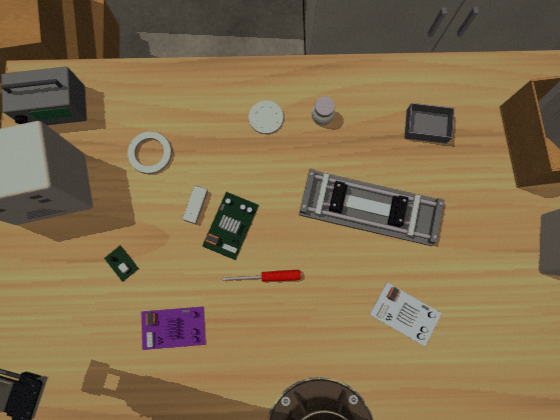

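View pics/side0.png

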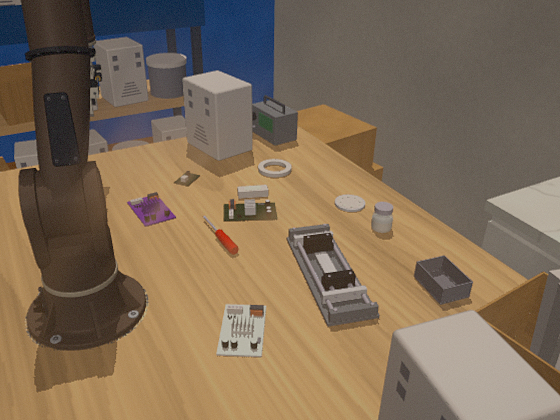

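The top view shows the green board at about (230,226), with the white driver box beside it at (195,205). The holder is at (372,206), with black jaws at (338,197) and (398,210). The side view agrees. Next I measure.

```bash
cat > m.py <<'E'
from h import *
def ray(K,R,t,uv,z):
    uv=np.atleast_2d(uv); d=np.c_[(uv-K[[0,1],[2,2]])/K[[0,1],[0,1]],np.ones(len(uv))]@R; c=-R.T@t
    return c+d*((z-c[2])/d[:,2])[:,None]
def rect(mask,K,R,t,z):
    c=max(cv2.findContours(mask.astype(np.uint8),cv2.RETR_EXTERNAL,cv2.CHAIN_APPROX_NONE)[0],key=cv2.contourArea)
    p=ray(K,R,t,c[:,0].astype(float),z)[:,:2]
    (x,y),(w,h),a=cv2.minAreaRect((p*1000).astype(np.float32))
    if w<h: w,h,a=h,w,a+90
    return np.round([x,y,w,h,(a+90)%180-90],1)
E
python3 - <<'E'
from m import *
s,R,t,K=snap("top"); im=s["color"].astype(int); P=cloud(s,R,t,K)
v,u=np.mgrid[:420,:560]
hsv=cv2.cvtColor(s["color"],cv2.COLOR_RGB2HSV)
w=(u>190)&(u<275)&(v>180)&(v<270)
g=w&(im[...,1]>im[...,0]+8)
g=cv2.morphologyEx(g.astype(np.uint8),cv2.MORPH_CLOSE,np.ones((9,9)))
print("board",rect(g,K,R,t,.004))
hs=w&(P[...,2]>.026)&(P[...,2]<.04); print("tall",hs.sum(),rect(hs,K,R,t,.03))
w2=(u>290)&(u<455)&(v>155)&(v<260)
print("heights",np.percentile(P[...,2][w2],[5,50,90,98]))
b=w2&(hsv[...,1]<70)
b=cv2.morphologyEx(b.astype(np.uint8),cv2.MORPH_OPEN,np.ones((3,3)))
print("holder sat",rect(b,K,R,t,.018))
hb=w2&(P[...,2]>.012); print("holder depth",rect(cv2.morphologyEx(hb.astype(np.uint8),cv2.MORPH_CLOSE,np.ones((9,9))),K,R,t,.03))
j=w2&(P[...,2]>.046)
n,l,st,ce=cv2.connectedComponentsWithStats(j.astype(np.uint8))
for i in range(1,n):
    if st[i,4]>30: print("jaw",st[i],rect(l==i,K,R,t,.054),P[l==i][:,2].mean())
dv=(u>175)&(u<215)&(v>180)&(v<230)&(P[...,2]>.018); print("driver",rect(dv,K,R,t,.024))
c=s["color"][140:275,180:460]; save(cv2.resize(c,None,fx=2.85,fy=2.85,interpolation=cv2.INTER_CUBIC),"crop.png")
E
```

```text
board [494.1 205.1 148.5  87.9 -23.8]
tall 141 [492.9 199.6  27.3   3.3 -26.8]
heights [-0.00401201  0.00137339  0.03402831  0.05299044]
holder sat [ 529.5 -147.1  343.7  121.1   75.3]
holder depth [ 519.7 -144.7  370.6  146.    77.2]
jaw [330 181  16  29 281] [553.9 -58.7  71.6  24.4 -16.3] 0.06512136445179631
jaw [394 195  15  30 292] [ 514.5 -210.3   71.2   24.   -15. ] 0.06060277815921424
driver [546.  290.1  90.1  36.4 -18. ]
```

View pics/crop.png

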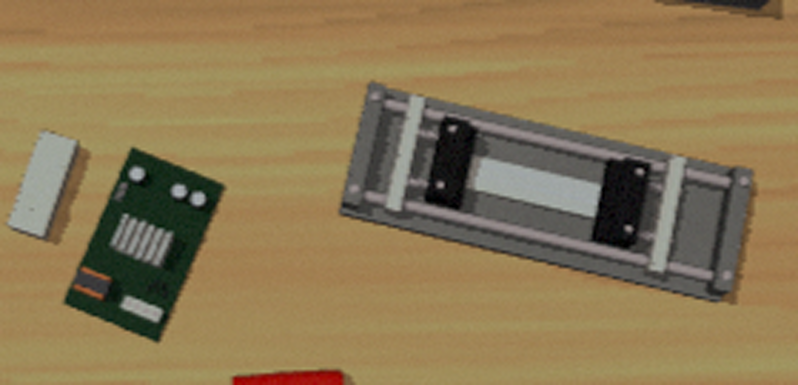

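The crop confirms the geometry: board centre at (494,205) mm, long axis −23.8°. The holder axis is about 75.3°, and the jaw midpoint is about (534,−134). I'll grip the heatsink across the board's y so the board can pivot about the pads' axis.

Request:
step_arm:
  commands:
    - [-0.8,-0.6,0,0,-1]
    - [-0.8,-0.6,0,0,-1]
    - [-0.8,-0.6,0,0,-1]
    - [-0.8,-0.6,0,0,-1]
    - [-0.8,-0.6,0,0,-1]
    - [-0.8,-0.6,0,0,-1]
    - [-0.8,-0.6,0,0,-1]
    - [-0.8,-0.6,0,0,-1]
    - [-0.8,-0.6,0,0,-1]
    - [-0.8,-0.6,0,0,-1]
  force: 25

```text
time_s: 1.4
eef_pos: [0.4161, 0.278, 0.2267]
eef_rot: [[-0.959, 0.282, -0.0], [0.282, 0.959, -0.0], [0.0, -0.0, -1.0]]
force: [0.3, 0.4, 0.0]
finger_gap: 1.0
```

Request:
step_arm:
  commands:
    - [-0.8,-0.6,0,0,-1]
    - [-0.8,-0.6,0,0,-1]
    - [-0.8,0,0,0.6,-1]
    - [0,0,0.9,0.6,-1]
    - [0,0,0.9,0,-1]
    - [0,0,0.9,0,-1]
    - [0,0,0,0,-1]

```text
time_s: 2.28
eef_pos: [0.4922, 0.2051, 0.1166]
eef_rot: [[-0.916, 0.4, -0.005], [0.4, 0.916, -0.003], [0.003, -0.004, -1.0]]
force: [0.2, 0.1, 0.2]
finger_gap: 1.003
```

Run:
```python
from h import *
s=read_state(); p=np.array(s["eef_pos"])*1000; R=np.array(s["eef_rot"]); print(s["time_s"],p.round(1),R.round(3).tolist(),s["force"],s["joint_pos"])
print("to go tool mm",(R.T@(np.array([494,205,10])-p)).round(1), "y ang",np.degrees(np.arctan2(R[1,1],R[0,1])))
```

```text
2.275 [492.2 205.1 116.6] [[-0.916, 0.4, -0.005], [0.4, 0.916, -0.003], [0.003, -0.004, -1.0]] [0.18017691 0.07817295 0.15937408] [-38.20769754  23.79348271  13.12141461 110.94595993  -7.24432683
  46.35663764  45.29359679]
to go tool mm [ -2.    1.1 106.6] y ang 66.41924298949152
```

Request:
step_arm:
  commands:
    - [-0.05,0,0.8,0,-1]
    - [0,0,0.8,0,-1]
    - [0,0,0.6,0,-1]
    - [0,0,0.4,0,-1]
    - [0,0,0.06,0,-1]
    - [0,0,0,0,1]
    - [0,0,0,0,1]
    - [0,0,0,0,1]
    - [0,0,0,0,1]
    - [0,0,0,0,1]
  force: 25

```text
time_s: 3.52
eef_pos: [0.496, 0.2052, 0.0124]
eef_rot: [[-0.916, 0.4, 0.0], [0.4, 0.916, 0.0], [-0.0, 0.0, -1.0]]
force: [0.6, 0.8, 0.5]
finger_gap: 0.503
```

Request:
step_arm:
  commands:
    - [0,0,0,0,1]
    - [0,0,0,0,1]

```text
time_s: 3.78
eef_pos: [0.496, 0.2053, 0.0124]
eef_rot: [[-0.917, 0.4, 0.0], [0.4, 0.917, 0.0], [-0.0, 0.0, -1.0]]
force: [-1.0, 0.9, 2.6]
finger_gap: 0.48
```

Request:
step_arm:
  commands:
    - [0,0,-0.3,0,1]
    - [0,0,-0.6,0,1]
    - [0,0,-0.8,0,1]
    - [0,0,-0.8,0,1]
    - [0,0,-0.5,0,1]

```text
time_s: 4.4
eef_pos: [0.4963, 0.2052, 0.1345]
eef_rot: [[-0.916, 0.4, 0.001], [0.4, 0.916, 0.001], [-0.001, 0.001, -1.0]]
force: [0.3, 0.2, -2.8]
finger_gap: 0.479
```

Request:
step_arm:
  commands:
    - [-0.4,-0.7,0,0,1]
    - [-0.45,-0.8,0,0,1]
    - [-0.45,-0.8,0,0,1]
    - [-0.45,-0.8,0,0,1]
    - [-0.45,-0.8,0,0,1]
    - [-0.45,-0.8,0,0,1]
    - [-0.45,-0.8,0,0,1]
    - [-0.45,-0.8,0,0,1]
    - [-0.45,-0.7,0,0,1]
    - [-0.2,-0.4,0,0,1]

```text
time_s: 5.65
eef_pos: [0.5314, -0.1352, 0.1328]
eef_rot: [[-0.916, 0.402, 0.0], [0.402, 0.916, -0.001], [-0.0, -0.0, -1.0]]
force: [0.1, -0.6, -2.3]
finger_gap: 0.477
```

Request:
step_arm:
  commands:
    - [0,0,0,1,1]
    - [0,0,0,1,1]
    - [0,0,0,1,1]
    - [0,0,0,1,1]
    - [0,0,0,1,1]
    - [0,0,0,1,1]
    - [0,0,0,1,1]
    - [0,0,0,1,1]
    - [0,0,0,1,1]
    - [0,0,0,1,1]

```text
time_s: 6.9
eef_pos: [0.5313, -0.1321, 0.1325]
eef_rot: [[-0.109, 0.994, -0.0], [0.994, 0.109, 0.001], [0.001, -0.0, -1.0]]
force: [0.5, -0.5, -2.6]
finger_gap: 0.475
```

Request:
step_arm:
  commands:
    - [0,0,0,1,1]
    - [0,0,0,1,1]
    - [0,0,0,1,1]
    - [0,0,0,0.5,1]
    - [0,0,0,0,1]
    - [0,0,0,0,1]

```text
time_s: 7.65
eef_pos: [0.5314, -0.1327, 0.1324]
eef_rot: [[0.25, 0.968, -0.0], [0.968, -0.25, 0.001], [0.0, -0.0, -1.0]]
force: [1.7, 0.3, -2.7]
finger_gap: 0.478
```

Run:
```python
from m import *
st=read_state(); p=np.array(st["eef_pos"])*1000; T=np.array(st["eef_rot"]); print(st["time_s"],p.round(1),T.round(3).tolist(),np.round(st["force"],1),np.round(st["ft_torque"],3))
a=snap("side"); c=a[0]["color"][180:360,240:480]; save(cv2.resize(c,None,fx=3.3,fy=3.3,interpolation=cv2.INTER_CUBIC),"s1.png")
s,R,t,K=snap("top"); save(cv2.resize(s["color"][130:280,270:480],None,fx=3.8,fy=3.8,interpolation=cv2.INTER_CUBIC),"t1.png")
im=s["color"].astype(int); v,u=np.mgrid[:420,:560]
g=(u>290)&(u<470)&(v>120)&(v<290)&(im[...,1]>im[...,0]+8)
g=cv2.morphologyEx(g.astype(np.uint8),cv2.MORPH_CLOSE,np.ones((25,25)))
z=p[2]/1000-.0124+.004; print(z,"board",rect(g,K,R,t,z))
```

```text
7.65 [ 531.4 -132.7  132.4] [[0.25, 0.968, -0.0], [0.968, -0.25, 0.001], [0.0, -0.0, -1.0]] [ 1.7  0.3 -2.7] [-0.131  0.087  0.002]
0.12398149096621111 board [545.1 -66.3 100.6  90.9  75.3]
```

View pics/s1.png

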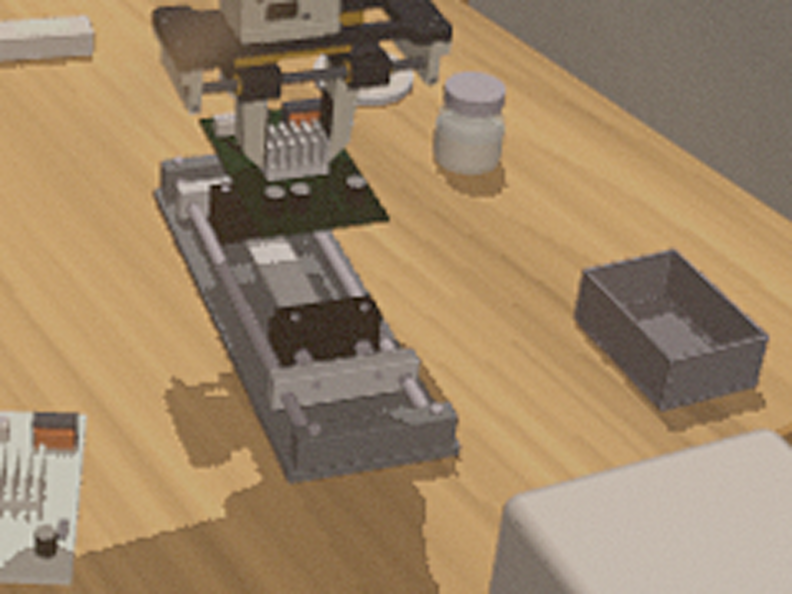

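View pics/t1.png

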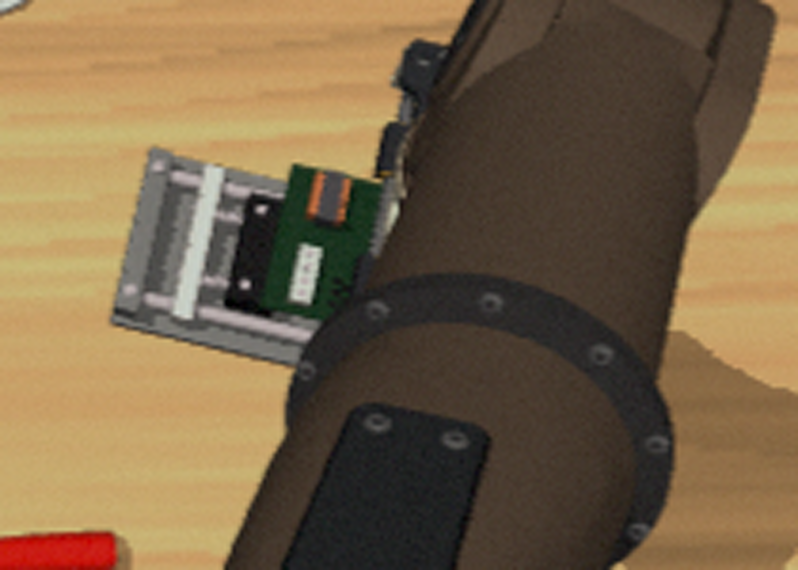

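The side crop shows the board hanging level over the holder, with the near jaw at crop (325,330). The top crop shows the board's left end edge at about (278,238), just over the +y jaw. I'll check the jaw positions by colour and the board's end edge, then move.

Run:
```python
from m import *
s,R,t,K=snap("top"); 
im=cv2.cvtColor(cv2.imread("pics/top0.png"),cv2.COLOR_BGR2RGB); v,u=np.mgrid[:420,:560]
b=(u>325)&(u<415)&(v>170)&(v<240)&(im.max(2)<45)
b=cv2.morphologyEx(b.astype(np.uint8),cv2.MORPH_OPEN,np.ones((3,3)))
n,l,st,ce=cv2.connectedComponentsWithStats(b)
for i in range(1,n):
    if st[i,4]>60: print("jaw",st[i],rect(l==i,K,R,t,.054))
im=s["color"].astype(int)
g=(u>330)&(u<375)&(v>165)&(v<220)&(im[...,1]>im[...,0]+12)&(im[...,1]>im[...,2]+5)
g=cv2.morphologyEx(g.astype(np.uint8),cv2.MORPH_OPEN,np.ones((3,3)))
yy,xx=np.nonzero(g); P=ray(K,R,t,np.c_[xx,yy].astype(float),.124)*1000
M=np.array([534.2,-134.5]); q=P[:,:2]-M; S=q@[.25,.968]; W=q@[.968,-.25]
print("board end s",np.percentile(S,[97,99,99.8]),"w range",np.percentile(W[S>50],[1,99]))
```

```text
jaw [329 183  18  30 355] [548.9 -60.1  74.   32.3 -13.9]
jaw [388 196  19  31 435] [ 512.3 -202.5   75.9   37.9  -14.6]
board end s [73.35610901 74.17998677 74.75119727] w range [-48.92282179  36.70832846]
```

Request:
step_arm:
  commands:
    - [-0.15,0.05,0.3,0,1]
    - [-0.14,0.04,0.5,0,1]
    - [0,0,0.5,0,1]
    - [0,0,0.25,0,1]
    - [0,0,0,0,1]

```text
time_s: 8.43
eef_pos: [0.5315, -0.1455, 0.0695]
eef_rot: [[0.252, 0.968, -0.002], [0.968, -0.252, 0.0], [-0.0, -0.002, -1.0]]
force: [-0.4, -0.2, -1.9]
finger_gap: 0.476
```

Request:
step_arm:
  commands:
    - [0,0,0.05,0,1]
    - [0,0,0.05,0,1]
    - [0,0,0.05,0,1]

```text
time_s: 8.8
eef_pos: [0.5327, -0.145, 0.0648]
eef_rot: [[0.251, 0.968, 0.001], [0.968, -0.251, 0.001], [0.001, 0.001, -1.0]]
force: [-0.0, 2.4, 4.4]
finger_gap: 0.475
```

```bash
cat > look.py <<'E'
import sys
from m import *
st=read_state(); p=np.array(st["eef_pos"])*1000; T=np.array(st["eef_rot"]); q=p[:2]-[534.2,-134.5]
print(st["time_s"],p.round(1),"TCP s,w",(q@[.25,.968]).round(1),(q@[.968,-.25]).round(1),"F",np.round(st["force"],1),"T",np.round(st["ft_torque"],3),"und(level)",round(p[2]-12.4,1), st["finger_gap"])
if len(sys.argv)>1:
    a=snap("side")[0]["color"][195:305,280:385]; b=snap("top")[0]["color"][150:260,300:400]
    save(np.hstack([cv2.resize(a,(400,420),interpolation=cv2.INTER_CUBIC),cv2.resize(b,(382,420),interpolation=cv2.INTER_CUBIC)]),sys.argv[1])
E
python3 look.py l1.png
```

```text
8.8 [ 532.7 -145.    64.8] TCP s,w -10.5 1.1 F [-0.   2.4  4.4] T [ 0.352  0.153 -0.009] und(level) 52.4 0.47504959845401007
```

View pics/l1.png

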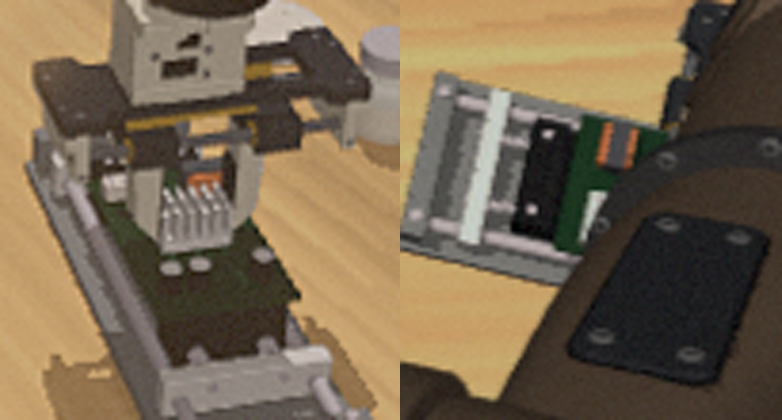

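The board end B rests on the near jaw's lip (+6.7 N), and end A sits just inside the far lip (top view, board edge at about (580,190)). I'll press further so it pivots.

Request:
step_arm:
  commands:
    - [0,0,0.05,0,1]
    - [0,0,0.05,0,1]
    - [0,0,0,0,1]

```text
time_s: 9.28
eef_pos: [0.5325, -0.1452, 0.0603]
eef_rot: [[0.251, 0.968, 0.001], [0.968, -0.251, 0.0], [0.0, 0.001, -1.0]]
force: [2.0, 3.3, 2.7]
finger_gap: 0.477
```

```bash
cat >> look.py <<'E'
# strip heights of the board at the visible A end (top) and B end (side), from depth: plane points of green
for n in("top","side"):
    s,R,t,K=snap(n); P=cloud(s,R,t,K)*1000; im=s["color"].astype(int)
    q=P[...,:2]-[534.2,-134.5]; S=q@[.25,.968]; W=q@[.968,-.25]; Z=P[...,2]
    for lo,hi in((-85,-64),(-36,-20),(20,36),(50,62),(62,72)):
        m=(S>lo)&(S<hi)&(abs(W)<38)&(Z>25)&(Z<75)&(im[...,1]>im[...,0]+8)
        if m.sum()>20: print(n,lo,hi,m.sum(),"z",np.median(Z[m]).round(1))
E
python3 look.py
```

```text
9.275 [ 532.5 -145.2   60.3] TCP s,w -10.7 1.0 F [2.  3.3 2.7] T [ 0.418 -0.311  0.106] und(level) 47.9 0.47739731977710026
top 50 62 151 z 43.7
```

Request:
step_arm:
  commands:
    - [0.08,0,0,0,1]
    - [0.08,0,0,0,1]
    - [0.08,0,0,0,1]
    - [0,0,0,0,1]

```text
time_s: 9.88
eef_pos: [0.5341, -0.1356, 0.06]
eef_rot: [[0.251, 0.968, -0.001], [0.968, -0.251, 0.0], [0.0, -0.001, -1.0]]
force: [1.0, 0.0, -2.1]
finger_gap: 0.477
```

Request:
step_arm:
  commands:
    - [0.08,0,0,0,1]
    - [0,0,0,0,1]

```text
time_s: 10.12
eef_pos: [0.5349, -0.1335, 0.0603]
eef_rot: [[0.252, 0.968, -0.001], [0.968, -0.252, -0.001], [-0.001, -0.0, -1.0]]
force: [-2.0, -3.7, -1.8]
finger_gap: 0.478
```

```bash
python3 look.py l2.png
```

```text
10.125 [ 534.9 -133.5   60.3] TCP s,w 1.2 0.5 F [-2.  -3.7 -1.8] T [-0.737  0.484  0.041] und(level) 47.9 0.4784634759711202
top 50 62 47 z 45.0
top 62 72 66 z 45.6
```

View pics/l2.png

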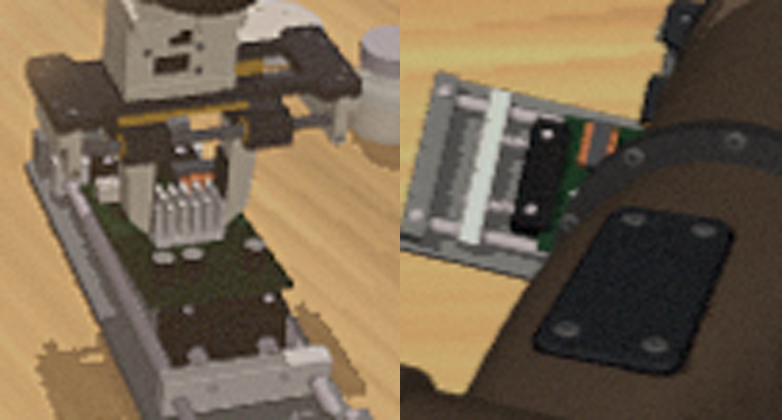

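The far jaw's lip now covers the board's edge. The board corner shows beside the jaw at (540,245), and about 4 N of resistance indicates the groove floor. Now I push the jaw back.

Request:
step_arm:
  commands:
    - [0.08,0,0,0,1]
    - [0.08,0,0,0,1]
    - [0.08,0,0,0,1]
    - [0.08,0,0,0,1]
    - [0,0,0,0,1]
  force: 35

```text
time_s: 10.95
eef_pos: [0.5379, -0.1222, 0.0604]
eef_rot: [[0.253, 0.968, -0.001], [0.967, -0.253, -0.002], [-0.002, -0.0, -1.0]]
force: [-3.3, -8.4, 0.5]
finger_gap: 0.474
```

```bash
python3 look.py l3.png
```

```text
10.95 [ 537.9 -122.2   60.4] TCP s,w 12.8 0.5 F [-3.3 -8.4  0.5] T [-1.887  1.041  0.132] und(level) 48.0 0.4740143033719288
```

View pics/l3.png

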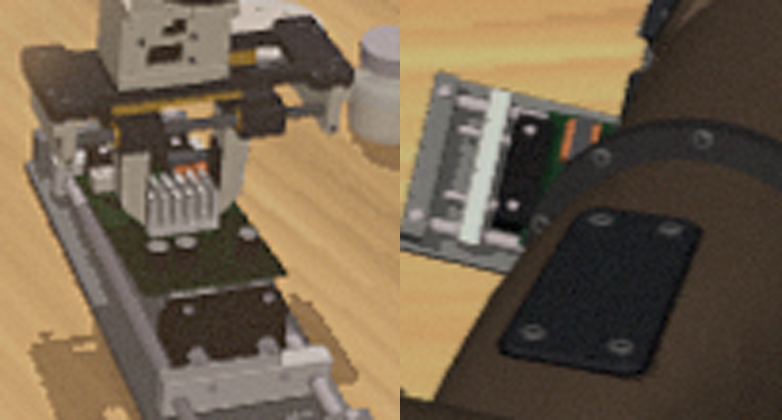

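The far jaw is clearly pushed back (9 N, about 12 mm), and the near end is off the near lip with a visible gap. I'll push 3 mm more, then lower.

Request:
step_arm:
  commands:
    - [0.08,0,0,0,1]
    - [0,0,0.05,0,1]
    - [0,0,0.05,0,1]
    - [0,0,0.05,0,1]
    - [0,0,0,0,1]

```text
time_s: 11.78
eef_pos: [0.5388, -0.1201, 0.0549]
eef_rot: [[0.254, 0.967, 0.0], [0.967, -0.254, -0.002], [-0.002, 0.001, -1.0]]
force: [-5.8, -9.5, 5.5]
finger_gap: 0.479
```

```bash
python3 look.py l4.png
```

```text
11.775 [ 538.8 -120.1   54.9] TCP s,w 15.1 0.8 F [-5.8 -9.5  5.5] T [-1.913  1.278  0.039] und(level) 42.5 0.47917822121906917
```

View pics/l4.png

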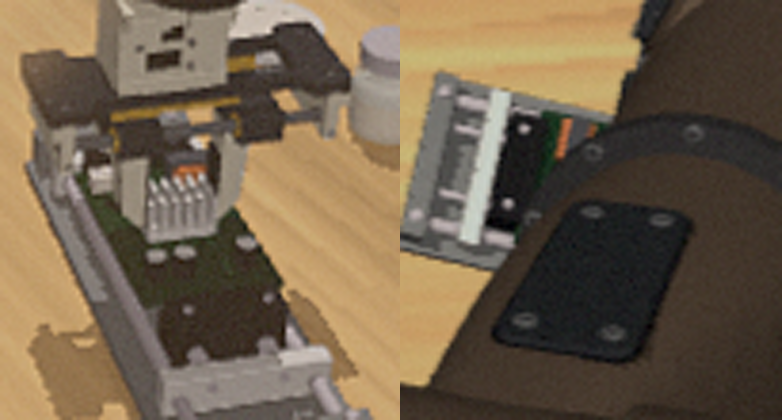

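The near end is now down behind the near jaw's lip (board edge at about (210,295), level with the jaw top). I'll lower slightly more, then ease back towards the near jaw.

Request:
step_arm:
  commands:
    - [0,0,0.04,0,1]
    - [0,0,0.01,0,1]
    - [0,0,0,0,1]

```text
time_s: 12.35
eef_pos: [0.5388, -0.1201, 0.053]
eef_rot: [[0.254, 0.967, 0.0], [0.967, -0.254, -0.002], [-0.002, 0.001, -1.0]]
force: [-5.8, -9.7, 5.9]
finger_gap: 0.473
```

Request:
step_arm:
  commands:
    - [-0.08,0,0,0,1]
    - [-0.08,0,0,0,1]
    - [-0.08,0,0,0,1]
    - [0,0,0,0,1]

```text
time_s: 12.85
eef_pos: [0.5367, -0.1283, 0.0529]
eef_rot: [[0.254, 0.967, 0.0], [0.967, -0.254, -0.001], [-0.001, 0.001, -1.0]]
force: [-4.0, -5.6, 4.3]
finger_gap: 0.473
```

```bash
python3 look.py l5.png
```

```text
12.85 [ 536.7 -128.3   52.9] TCP s,w 6.6 0.9 F [-4.  -5.6  4.3] T [-1.086  0.948  0.083] und(level) 40.5 0.47319443451720516
top 62 72 55 z 43.1
```

View pics/l5.png

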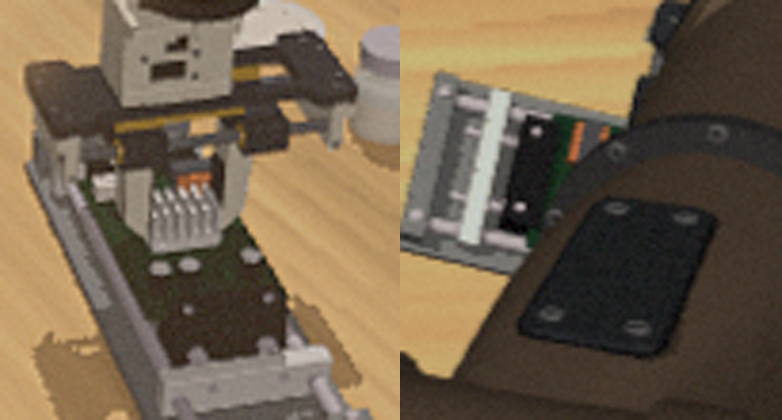

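The far jaw follows the board back, and the near edge goes in under the near lip. I'll continue to the balance point.

Request:
step_arm:
  commands:
    - [-0.08,0,0,0,1]
    - [-0.08,0,0,0,1]
    - [0,0,0,0,1]

```text
time_s: 13.42
eef_pos: [0.5356, -0.1324, 0.0528]
eef_rot: [[0.252, 0.968, 0.001], [0.968, -0.252, 0.001], [0.001, 0.0, -1.0]]
force: [-3.1, -0.9, 6.5]
finger_gap: 0.473
```

```bash
python3 look.py
```

```text
13.425 [ 535.6 -132.4   52.8] TCP s,w 2.4 0.8 F [-3.1 -0.9  6.5] T [ 0.2    0.646 -0.088] und(level) 40.4 0.47303655721878546
top 50 62 21 z 43.7
top 62 72 88 z 43.4
```

Longitudinal force is nearly balanced at s≈2.4. Releasing and lifting away.

Request:
step_arm:
  commands:
    - [0,0,-0.02,0,0.5]
    - [0,0,0,0,-0.2]
    - [0,0,0,0,-0.7]
    - [0,0,0,0,-0.7]
    - [0,0,0,0,-0.7]
    - [0,0,0,0,-0.7]

```text
time_s: 14.28
eef_pos: [0.5353, -0.133, 0.0531]
eef_rot: [[0.252, 0.968, 0.0], [0.968, -0.252, 0.0], [0.0, 0.0, -1.0]]
force: [-0.2, 0.7, -0.2]
finger_gap: 0.848
```

Request:
step_arm:
  commands:
    - [0,0,-0.4,0,-0.7]
    - [0,0,-0.8,0,-0.7]
    - [0,0,-0.9,0,-0.7]
    - [0,0,-0.9,0,-0.7]
    - [0,0,-0.9,0,-0.7]
    - [0,0.9,-0.9,0,-0.7]
    - [0,0,0,0,-0.7]

```text
time_s: 15.15
eef_pos: [0.5732, -0.1432, 0.2489]
eef_rot: [[0.252, 0.968, 0.007], [0.968, -0.252, -0.002], [-0.0, 0.007, -1.0]]
force: [-0.3, 0.3, -0.6]
finger_gap: 0.848
```

Request:
step_arm:
  commands:
    - [0.9,0,0,0,-0.7]
    - [0.9,0,0,0,-0.7]
    - [0.9,0,0,0,-0.7]
    - [0.9,0,0,0,-0.7]
    - [0.9,0,0,0,-0.7]
    - [0.9,0,0,0,-0.7]
    - [0.9,0,0,0,-0.7]
    - [0.9,0,0,0,-0.7]
    - [0.9,0,0,0,-0.7]
    - [0,0,0,0,-0.7]

```text
time_s: 16.4
eef_pos: [0.6508, 0.1754, 0.2441]
eef_rot: [[0.247, 0.969, -0.002], [0.969, -0.247, 0.001], [0.0, -0.002, -1.0]]
force: [1.1, -0.4, -0.1]
finger_gap: 0.851
```

```bash
python3 look.py l6.png
python3 - <<'E'
from m import *
s,R,t,K=snap("top"); im=s["color"].astype(int); v,u=np.mgrid[:420,:560]
g=(u>290)&(u<470)&(v>150)&(v<260)&(im[...,1]>im[...,0]+8)
g=cv2.morphologyEx(g.astype(np.uint8),cv2.MORPH_OPEN,np.ones((2,2)));g=cv2.morphologyEx(g,cv2.MORPH_CLOSE,np.ones((13,13)))
r=rect(g,K,R,t,.045);q=r[:2]-[534.2,-134.5];print("board",r,"s,w",q@[.25,.968],q@[.968,-.25])
E
```

```text
16.4 [650.8 175.4 244.1] TCP s,w 329.1 35.4 F [ 1.1 -0.4 -0.1] T [-0.12   0.073  0.003] und(level) 231.7 0.8510382110565954
top -85 -64 89 z 45.1
top -36 -20 188 z 45.0
top 20 36 192 z 43.8
top 50 62 28 z 44.2
top 62 72 99 z 43.7
board [ 530.6 -135.5  148.8   90.5   75.8] s,w -1.8680000000000057 -3.234800000000022
```

View pics/l6.png

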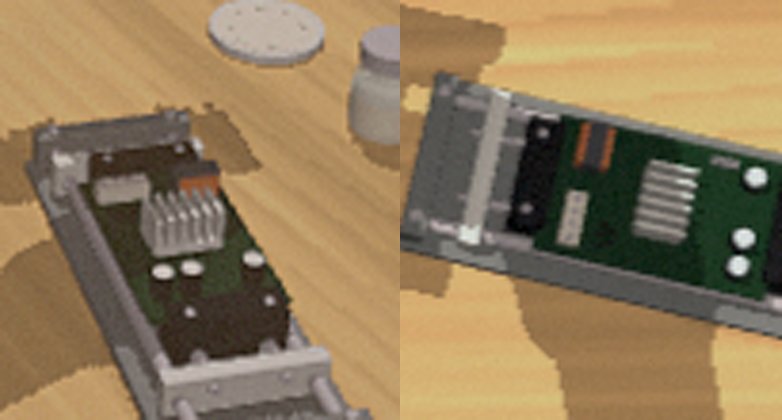

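The board is level in both grooves, and the top and side views agree. One last check: measure both jaws' displacement the same way as at the start.

Run:
```python
from m import *
v,u=np.mgrid[:420,:560]; _,R,t,K=snap("top"); ax=np.array([.25,.968])
P0=np.load("top0.npy"); I0=cv2.cvtColor(cv2.imread("pics/top0.png"),cv2.COLOR_BGR2RGB)
def dark(im,P):
    hsv_g=im.astype(int); q=ray(K,R,t,np.c_[u.ravel(),v.ravel()].astype(float),.054)[:,:2]*1000-[534.2,-134.5]
    S=(q@ax).reshape(420,560);W=(q@[.968,-.25]).reshape(420,560)
    g=im.astype(float).mean(2); out=[]
    for sg in(1,-1):  # brightness profile along s, outer edge (dark jaw -> lighter base)
        b=np.arange(70,112,1.); pr=[g[(abs(sg*S-x)<1.2)&(abs(W+2)<22)].mean() for x in b]
        out.append(np.round(pr,0).astype(int).tolist())
    return out
for k in range(2):
    im=I0 if k==0 else snap("top")[0]["color"]
    for o in dark(im,None): print(o)
```

```text
[19, 19, 20, 21, 20, 20, 18, 17, 23, 26, 26, 28, 25, 24, 23, 20, 18, 18, 18, 16, 15, 33, 57, 75, 84, 88, 93, 89, 87, 81, 78, 73, 72, 70, 71, 73, 71, 70, 78, 106, 132, 147]
[17, 17, 17, 17, 18, 18, 17, 20, 21, 22, 24, 25, 22, 19, 18, 19, 20, 21, 26, 36, 44, 53, 62, 64, 65, 65, 64, 68, 70, 73, 76, 80, 88, 103, 118, 136, 154, 158, 158, 158, 159, 160]
[23, 22, 20, 20, 18, 17, 19, 19, 19, 18, 18, 23, 23, 25, 26, 20, 21, 22, 19, 19, 19, 17, 17, 19, 32, 51, 71, 80, 86, 90, 91, 89, 89, 88, 89, 90, 89, 90, 96, 116, 131, 140]
[23, 25, 26, 27, 28, 29, 30, 29, 28, 28, 29, 30, 32, 32, 33, 32, 32, 28, 28, 27, 32, 41, 57, 68, 80, 86, 85, 87, 88, 93, 97, 103, 115, 138, 157, 182, 204, 209, 210, 211, 212, 213]
```

```bash
python3 -c "
from station import *
print(manip.job_done(), read_state()['time_s'])"
```

```text
the job is handed in; nothing more can be done
the job is handed in; nothing more can be done
```

The power board is mounted in the holder, components up, and the job is handed in at about 17 s on the robot's clock, against the 42 s limit.

I gripped the heatsink across the board's width and rested one end on the near jaw's lip. Pressing down tilted the board so I could tuck the other end into the far (+y) jaw. I pushed that jaw back by about 15 mm, judging from arm travel and spring force, since the jaw joints were not in any reading. Then I lowered the near end inside its lip, eased the board back until the springs balanced, let go and moved the arm clear.

Last checks:

| Check | Measured | Limit |
|---|---|---|
| Level | about 0.01 rad | 0.06 rad |
| Straight along the rails | about 0.5° off the holder | 0.08 rad (4.6°) |
| Offset across the jaws' width | about 2–3 mm | 15 mm |
| Jaw displacement, top view | about 3 mm (far), 2.5 mm (near) | 1–5 mm each |
| Board top height (depth readings) | about 44–45 mm, so underside about 40–41 mm | underside 37–47 mm |

- **Uncertainty:** the early depth and colour estimates of the jaws' middle differed by 2–4 mm across their width.
- **Other things on the bench:** I did not re-measure them at the end. The arm never went near them below about 110 mm except above the board's own place.

No check failed.

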